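Sort out the mixed-up canister lids

ROBOT

A 6-joint arm with a two-finger parallel gripper is mounted at the origin on a cart in front of the work surface, level with it; the furniture and walls round the work are solid. World frame = base frame: x ahead of the robot, y to its left, z up, the work surface at z = 0. Lengths are in m, angles in rad, forces in N, time in s.
With the tool pointing down it reaches from about 0.225 to 0.875 m from the base axis. Payload 3.4 kg.
Tool frame: the origin (TCP) lies at the very end of the fingers, on their centre line; the grasp point (between the pads) lies 19 mm behind it; z points along the fingers, y is the direction in which the jaws open and shut (so a half turn about z gives the same grasp; the last joint's range is limited). The gripper opens to 85 mm and grips with 20 to 120 N. Pads are 22 mm wide; open, the fingers measure 114 mm over their backs; the gripper's body (76 mm by 85 mm) begins 54 mm behind the grasp point. The pads swing forward as they close: fully open they stand 13 mm farther back than shut.
Start: joints at [-1.247, 0.276, 1.505, -0, 1.361, -0.121], TCP at [0.247, -0.519, 0.231] pointing down, gripper open.
Joint ranges: [-2.89, 2.89], [-0.75, 2.08], [0.22, 2.7], [-1.18, 4.32], [0.11, 2.71], [-2.7, 2.7]. Speed limits (rad/s): [2.57, 2.57, 3.14, 3.14, 3.14, 3.14].

INTERFACE

Orientations are given as a unit quaternion [w, x, y, z].
In Python, from rig import telemetry, cams, sign_off, spotter gives the robot as it stands.
- The arm moves only by the tool servo_tool, never from a script. Its argument "steps" is a list of rows, each a list of 6 numbers: the shift along the tool's x, y, z in mm, then the turn, a rotation vector about the tool's x, y, z in degrees. In form: [[x, y, z, ax, ay, az], ...]. A call has 1 to 8 rows; each row is the pose to reach, as a shift and turn from the pose commanded when the call began, along the tool's axes at that moment; what a row does not reach only later rows make up. A row lasts 1/10 s, in which the tool goes at most 50 mm and 8.59 degrees, less where a joint would pass 70% of its speed; a pose out of reach is approached as far as the arm can. A call with a gripper value outside its range is refused whole. "hand" is the closure in counts, from 0 (fully open) to 255 (shut), set as the call begins (left out, the last holds). The fingers move at their own pace and stop on an object; "grip_force" is the grip in N (left out, the last holds). Time passes only in rows, so rows that repeat a pose let the fingers close. It gives the time, the measured TCP pose, the force and the opening at its end, in the units of the state.
- telemetry.get_state(): the state, without advancing time (a new reading comes with each control period).
- cams.get_image(name): name is "scene" or "top"; returns (picture, depth): 420x560x3 uint8, red, green, blue; 420x560 float32, m along the optical axis (not along the pixel's ray), 0 where there is no reading.
- cams.camera_model(name): a dict with "camera_matrix" (3x3 intrinsics, pixels), "origin" and "rotation" of the camera in the world. Camera axes: x right, y up, looking along -z (the intrinsics and any distortion apply to the point x, -y, -z); pixel columns grow to the right and rows downward; lengths in m; the calibration is good to about 2 mm. A picture is of the moment at which its call begins. camera_model takes no time and is no camera call.
- sign_off(): hands the job in, once; it reports no verdict.
Trained networks look in the newest picture that a camera, given by its name, has taken for a name from the list of things; names that differ only in an ending like _2 or _b are one class to them, and where a whole thing is asked for, a point or a joint stands for the part that bears it (a point fixed in the world has none). Each returns a list of dicts, best first, with "conf" (0 to 1); they miss things now and then, are a little off and sometimes report something else, mostly with a low value. They report only what shows in the picture. A call takes as long as a camera call.
- spotter.outline_of(query, camera): "region" (420x560 bool, what is visible of it) and "rect" ([left, top, width, height] in pixels, round what is visible of it).
The state is a dict: "clock": time; "qpos": joint angles; "qd": joint speeds; "effort": joint torques, N m; "position": TCP position; "ee_rot": TCP orientation; "contact_force": force on the tool from outside, world axes, zero at the start; "moment": the same for the moment, N m; "width": finger opening in m.
Only numpy, scipy, OpenCV 4.12 (cv2) and the standard library are available. Lean on these libraries where they do the work, as an engineer would, in place of code of your own. Each camera call takes 0.05 s, during which the arm holds its last target.

TASK

The wooden lids of the three stoneware canisters were put back wrongly after washing up, so that none of them fits: move each lid to the canister it was made for (round on round, square on square, oval on oval) and let it sit fully home in the mouth. There is a free cork trivet to park a lid on while you change them round. Leave the canisters and the other things on the worktop standing where they are.

Things in the scene. Friction and masses are not known exactly. Their poses are not given: they have to be found in the camera images.
- round_lid_knob (a point): Light-brown wooden round lid. Plug below, 14 mm high, round, 78 mm across at the top, 4 mm less per side at its foot; plate 97 mm across, 10 mm thick, rests on the rim; round knob 26 mm across on top, 34 mm tall. Point: on the lid's axis, 10 mm below the top of the knob, 24 mm above the plate's top, 34 mm above the plate's underside, 48 mm above the plug's foot. z up; yaw is free. 0.09-0.17 kg.
- square_lid_knob (a point): Light-brown wooden square lid. Plug below, 14 mm high, square, 58 mm wide at the top, 4 mm less per side at its foot; plate 77 x 77 mm, 10 mm thick, rests on the rim; square knob 26 x 26 mm on top, 34 mm tall. Point: on the lid's axis, 10 mm below the top of the knob, 24 mm above the plate's top, 34 mm above the plate's underside, 48 mm above the plug's foot. x, y along the sides of plate and knob; z up. 0.09-0.17 kg.
- oval_lid_knob (a point): Light-brown wooden long oval lid. Plug below, 14 mm high, 100 x 40 mm at the top, 4 mm less per side at its foot; plate 119 x 59 mm, 10 mm thick, rests on the rim; bar grip 46 mm along x, 22 mm wide on top, 34 mm tall. Point: on the lid's axis, 10 mm below the top of the knob, 24 mm above the plate's top, 34 mm above the plate's underside, 48 mm above the plug's foot. x along the long axis; z up. 0.09-0.17 kg.
- round_mouth (a point): Round canister. Slate-grey stoneware, loose, about 1.1 kg, 95 mm high, wall 8 mm, hollow to 10 mm above its foot. Point: centre of the mouth, level with the rim, 95 mm above the worktop; z up. Outside 98 mm across, mouth 82 mm across.
- square_mouth (a point): Square canister with rounded corners. Slate-grey stoneware, loose, about 1.1 kg, 95 mm high, wall 8 mm, hollow to 10 mm above its foot. Point: centre of the mouth, level with the rim, 95 mm above the worktop; z up. Outside 78 x 78 mm, mouth 62 x 62 mm; x and y along its sides.
- oval_mouth (a point): Long oval canister (straight long sides, half-round ends). Slate-grey stoneware, loose, about 1.1 kg, 95 mm high, wall 8 mm, hollow to 10 mm above its foot. Point: centre of the mouth, level with the rim, 95 mm above the worktop; z up. Outside 120 x 60 mm, mouth 104 x 44 mm; x along the long axis.
- trivet_top (a point): Free round cork trivet, 150 mm across, 8 mm thick, fixed; the point is the centre of its top. Empty at the start; a lid may be parked on it upright, standing on its plug. It lies with the canisters on open worktop; keep the arm out from under the wall cabinet, which hangs over the back right (x over 0.70, y under 0.08, z over 0.47 m; tap and sink below it).
- ramekin: Small cream glazed dish, 66 mm across and 34 mm high, loose, standing to the right of the canisters, near the sink; origin at the centre of its underside. To be left alone.
- timer: Cream round kitchen timer, 58 mm across and 42 mm high, loose, at the front edge before the sink; origin at the centre of its underside. To be left alone.
- spice_jar: Square glass spice jar with grey metal cap and light brown contents, 46 x 46 x 96 mm, loose, between hob and canisters; origin at the centre of its underside. To be left alone.

How it is judged:
By the outcome, as a careful person would: the job done as asked, in the order asked, and still so for the second after the job is handed in, with the robot touching nothing.
It also fails if it takes over 93 s, if anything falls off the work surface, if the arm or the gripper's body presses on something with over 40 N, if the wrist force passes 120 N, or if a joint passes its speed limit or range.

## Working session

There is one attempt and no reset: what is moved stays moved. The work goes in short steps, Python scripts to look and compute and a tool call to move; the robot and the scene stay as the last step left them, time stands still between calls to the robot, and variables do not carry over. Pictures are saved under pics/ and viewed, and the job is handed in when it is done.

Besides the shell and the picture viewer there is one more tool, called after "Request:" as name([rows], argument=value, ...), one row to a line, values as JSON. servo_tool: Moves the arm, as the interface text tells. Its arguments: {"type":"object","properties":{"steps":{"type":"array","items":{"type":"array","items":{"type":"number"}}},"hand":{"type":"number"},"grip_force":{"type":"number"}},"required":["steps"]}

```bash
mkdir -p pics; ls
python3 - <<'E'
from rig import telemetry, cams, spotter
import cv2, numpy as np
print(telemetry.get_state())
for n in ("scene","top"):
    p,d=cams.get_image(n)
    cv2.imwrite(f"pics/{n}0.png",p[:,:,::-1]); np.save(f"d_{n}.npy",d)
    print(n,cams.camera_model(n))
    for q in ["round_lid_knob","square_lid_knob","oval_lid_knob","round_mouth","square_mouth","oval_mouth","trivet_top"]:
        print(q,[(r["rect"],round(r["conf"],2)) for r in spotter.outline_of(q,n)[:3]])
E
```

```text
pics
{'clock': 0.0, 'qpos': array([-1.24700073e+00,  2.76576596e-01,  1.50615658e+00, -9.68800559e-06,
        1.36070480e+00, -1.20999242e-01]), 'qd': array([ 0.00071585,  0.00042306, -0.00040651, -0.00106155, -0.0005129 ,
        0.00081669]), 'effort': array([ 3.69112086e-04, -4.16771972e+01, -2.45809186e+01, -5.10333552e-05,
        1.11986112e-02, -1.17689487e-05]), 'position': array([ 0.24722467, -0.51853553,  0.23044087]), 'ee_rot': array([-9.17442364e-04,  9.75370819e-01,  2.20569523e-01, -9.81081333e-05]), 'contact_force': array([-0.21450702, -0.07181308,  0.58897205]), 'moment': array([-0.00682614, -0.0187152 , -0.02216244]), 'width': 0.08544367232948236}
scene {'camera_matrix': array([[418.34976415,   0.        , 282.16700013],
       [  0.        , 418.34976415, 210.70401353],
       [  0.        ,   0.        ,   1.        ]]), 'origin': array([0.15022882, 0.60126161, 1.00994741]), 'rotation': array([-0.24215928, -0.0811526 ,  0.33790363,  0.90586659])}
round_lid_knob [([167.0, 244.7, 40.9, 39.1], 0.9)]
square_lid_knob []
oval_lid_knob [([213.3, 214.4, 43.5, 23.6], 0.57)
[... 261 characters left out ...]
[[430.02227356,   0.        , 279.23616075],
       [  0.        , 430.02227356, 210.31767195],
       [  0.        ,   0.        ,   1.        ]]), 'origin': array([ 0.37482562, -0.072761  ,  1.11459068]), 'rotation': array([-0.70424356, -0.04866899,  0.04697695,  0.70672873])}
round_lid_knob [([141.2, 143.2, 44.3, 35.5], 0.96)]
square_lid_knob [([181.7, 231.6, 38.8, 36.3], 0.9)]
oval_lid_knob [([215.1, 153.2, 37.0, 43.4], 0.72)]
round_mouth [([180.5, 232.1, 43.6, 35.2], 0.89)]
square_mouth [([268.4, 222.5, 59.7, 58.0], 0.53), ([220.0, 159.1, 33.8, 40.0], 0.51)]
oval_mouth [([161.3, 140.1, 26.6, 48.2], 0.8)]
trivet_top [([269.6, 222.8, 56.3, 58.6], 0.73), ([348.0, 265.9, 24.8, 20.8], 0.51)]
```

Run:
```python
import cv2
a=cv2.imread("pics/top0.png"); cv2.imwrite("pics/top0c.png",cv2.resize(a[120:300,110:350],None,fx=3.3,fy=3.3,interpolation=cv2.INTER_CUBIC))
a=cv2.imread("pics/scene0.png"); cv2.imwrite("pics/scene0c.png",cv2.resize(a[190:340,140:360],None,fx=3.5,fy=3.5,interpolation=cv2.INTER_CUBIC))
```

```text
(no output)
```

View pics/top0.png

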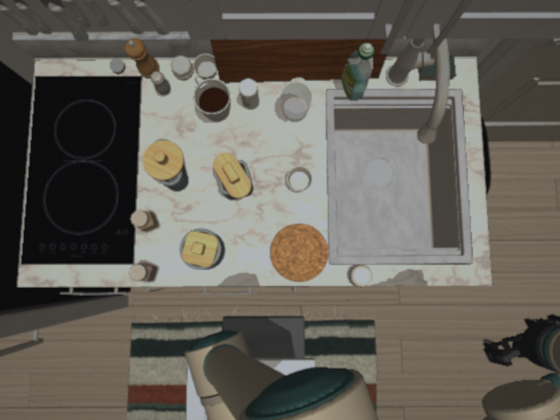

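View pics/scene0.png

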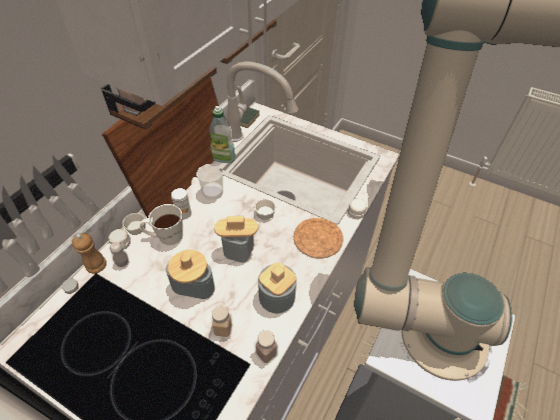

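View pics/top0c.png

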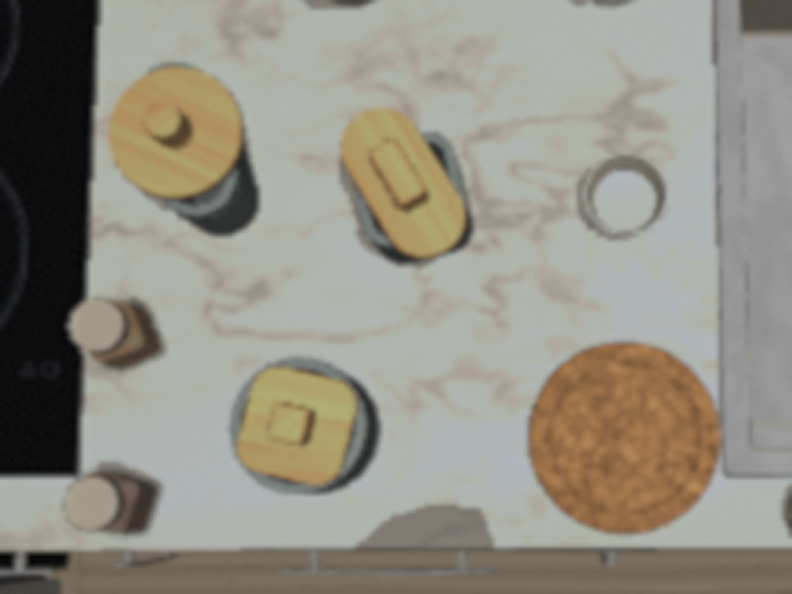

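View pics/scene0c.png

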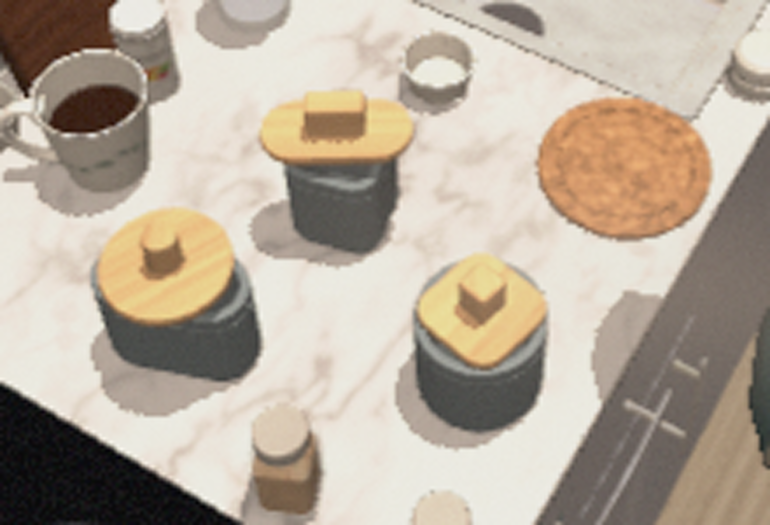

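The top view shows the round lid (~163,160) on the oval canister, the oval lid (~232,176) on the square one and the square lid (~200,249) on the round one. The trivet (~299,252) is empty. Next I'll measure the lids and canisters in 3D.

```bash
cat > h.py <<'E'
import numpy as np, cv2
from scipy.spatial.transform import Rotation as R
from rig import telemetry, cams, spotter
def cloud(n,d=None):
    m=cams.camera_model(n);K=m["camera_matrix"]
    if d is None: d=np.load(f"d_{n}.npy")
    v,u=np.mgrid[:420,:560]
    q=np.array(m["rotation"]); r=R.from_quat([q[1],q[2],q[3],q[0]]).as_matrix()
    P=np.stack([(u-K[0,2])/K[0,0]*d,-(v-K[1,2])/K[1,1]*d,-d],-1)
    W=P@r.T+m["origin"]; W[d==0]=np.nan
    return W
def tool():
    s=telemetry.get_state();q=s["ee_rot"]
    return s["position"],R.from_quat([q[1],q[2],q[3],q[0]])
E
python3 - <<'E'
from h import *
for n,c in (("top",dict(r=(163,161),o=(232,176),s=(200,249),triv=(299,252))),("scene",dict(r=(188,266),o=(236,228),s=(277,282),triv=(318,238)))):
    W=cloud(n)
    for k,(u,v) in c.items():
        P=W[v-30:v+30,u-32:u+32].reshape(-1,3); P=P[~np.isnan(P[:,0])]
        h,e=np.histogram(P[:,2],bins=np.arange(-.02,.2,.005))
        print(n,k,W[v,u].round(4)); print('  ',[(round(a*1000),b) for a,b in zip(e,h) if b>5])
E
```

```text
top r [0.6233 0.1981 0.1441]
   [(-10, np.int64(16)), (-5, np.int64(898)), (0, np.int64(929)), (5, np.int64(310)), (10, np.int64(41)), (15, np.int64(19)), (20, np.int64(14)), (25, np.int64(20)), (30, np.int64(10)), (35, np.int64(14)), (40, np.int64(20)), (45, np.int64(12)), (50, np.int64(17)), (55, np.int64(16)), (60, np.int64(14)), (65, np.int64(17)), (70, np.int64(15)), (75, np.int64(18)), (80, np.int64(11)), (85, np.int64(15)), (90, np.int64(75)), (95, np.int64(44)), (110, np.int64(50)), (115, np.int64(826)), (120, np.int64(267)), (125, np.int64(10)), (130, np.int64(7)), (135, np.int64(10)), (140, np.int64(8)), (145, np.int64(14)), (150, np.int64(84)), (155, np.int64(8))]
top o [0.5858 0.0371 0.1505]
   [(-10, np.int64(54)), (-5, np.int64(1455)), (0, np.int64(942)), (5, np.int64(11)), (10, np.int64(7)), (15, np.int64(13)), (20, np.int64(10)), (25, np.int64(7)), (30, np.int64(6)), (35, np.int64(7)), (45, np.int64(12)), (55, np.int64(8)), (60, np.int64(8)), (65, np.int64(8)), (80, np.int64(9)), (85, np.int64(8)), (90, np.int64(84)), (95, np.int64(62)), (110, np.int64(38)), (115, np.
[... 2368 characters left out ...]
, (25, np.int64(39)), (30, np.int64(48)), (35, np.int64(30)), (40, np.int64(36)), (45, np.int64(38)), (50, np.int64(40)), (55, np.int64(31)), (60, np.int64(35)), (65, np.int64(38)), (70, np.int64(31)), (75, np.int64(47)), (80, np.int64(29)), (85, np.int64(41)), (90, np.int64(92)), (95, np.int64(144)), (100, np.int64(202)), (105, np.int64(418)), (110, np.int64(16)), (115, np.int64(14)), (120, np.int64(15)), (125, np.int64(17)), (130, np.int64(14)), (135, np.int64(59)), (140, np.int64(36))]
scene triv [ 0.414  -0.1137  0.0113]
   [(-20, np.int64(32)), (-15, np.int64(10)), (-10, np.int64(13)), (-5, np.int64(553)), (0, np.int64(1309)), (5, np.int64(1154)), (10, np.int64(448)), (15, np.int64(7))]
```

```bash
cat >> h.py <<'E'
from scipy.optimize import least_squares
def sdf(kind,p,scale=0):
    x,y=p[:,0],p[:,1]
    if kind=='round': return np.hypot(x,y)-0.049
    if kind=='oval': return np.hypot(np.maximum(abs(x)-.03,0),y)-.03
    if kind=='square':
        r=.014; qx,qy=abs(x)-.039+r,abs(y)-.039+r
        return np.hypot(np.maximum(qx,0),np.maximum(qy,0))+np.minimum(np.maximum(qx,qy),0)-r
def fit(kind,clouds,c0,y0,zlo=.015,zhi=.088,rad=.085):
    ws=[];rs=[]
    for W in clouds:
        P=W.reshape(-1,3);P=P[~np.isnan(P[:,0])]
        P=P[np.hypot(P[:,0]-c0[0],P[:,1]-c0[1])<rad]
        ws.append(P[(P[:,2]>zlo)&(P[:,2]<zhi)]); rs.append(P[(P[:,2]>.091)&(P[:,2]<.0985)])
    w=np.vstack(ws);r=np.vstack(rs)
    def f(t):
        c,s=np.cos(t[2]),np.sin(t[2]);M=np.array([[c,-s],[s,c]])
        a=sdf(kind,(w[:,:2]-t[:2])@M); b=sdf(kind,(r[:,:2]-t[:2])@M)
        return np.r_[a,np.maximum(b,0),np.minimum(b+.008,0)]*1000
    best=min((least_squares(f,[c0[0],c0[1],y],loss='soft_l1',f_scale=2,x_scale=[.01,.01,.2]) for y in y0),key=lambda s:s.cost)
    t=best.x; return t.round(4), round(np.degrees(t[2]),1), np.sqrt(np.median(best.fun**2)).round(2),len(w),len(r)
def lids(W,c,ztop,sq):
    P=W.reshape(-1,3);P=P[~np.isnan(P[:,0])];P=P[np.hypot(P[:,0]-c[0],P[:,1]-c[1])<.085]
    out=[]
    for z in (ztop,ztop+.034):
        Q=P[abs(P[:,2]-z)<.006]
        r=cv2.minAreaRect((Q[:,:2]*1000).astype(np.float32))
        e=cv2.fitEllipse((Q[:,:2]*1000).astype(np.float32)[cv2.convexHull((Q[:,:2]*1000).astype(np.float32),returnPoints=False)[:,0]])
        out.append((np.round(r[0],1),np.round(r[1],1),round(r[2],1),'mean',(Q[:,:2].mean(0)*1000).round(1),'z',(np.median(Q[:,2])*1000).round(1),'ell',np.round(e[0],1),len(Q)))
    return out
E
python3 - <<'E'
from h import *
C={n:cloud(n) for n in("top","scene")}
for k,c,z in (("round",(.623,.205),.119),("oval",(.586,.043),.119),("square",(.418,.118),.105)):
    for n in C:
        for o in lids(C[n],c,z,0): print(k,n,*o)
for k,c,ys in (("oval",(.61,.19),np.arange(0,3.1,.4)),("square",(.586,.04),np.arange(0,1.6,.3)),("round",(.418,.11),[0])):
    for cl in (C.values(),[C["top"]],[C["scene"]]): print(k,fit(k,list(cl),c,ys))
for n in C:
    P=C[n].reshape(-1,3);P=P[(abs(P[:,2]-.009)<.004)&(np.hypot(P[:,0]-.417,P[:,1]+.12)<.075)];print('triv',P.mean(0),P.min(0),P.max(0))
E
```

```text
round top [633.3 205.5] [95.8 95.8] 29.1 mean [631.9 204.2] z 118.6 ell [633.4 205.7] 1137
round top [633.3 206. ] [24.3 23.9] 1.5 mean [632.6 205.1] z 152.5 ell [633.3 205.7] 100
round scene [633.3 205.1] [94.6 96.6] 35.2 mean [629.  208.9] z 119.8 ell [633. 205.] 878
round scene [632.2 205. ] [24.3 26. ] 17.8 mean [631.5 206.2] z 153.7 ell [632.7 205.1] 90
oval top [595.5  41.2] [116.8  58.7] 32.4 mean [593.9  40.5] z 118.4 ell [595.8  41.4] 879
oval top [596.   41.3] [46.7 21.7] 31.9 mean [595.4  41.1] z 151.9 ell [595.9  41.5] 185
oval scene [595.1  41.5] [114.4  59.8] 32.8 mean [591.1  46.2] z 119.7 ell [596.1  40.4] 538
oval scene [595.3  41.7] [42.8 22. ] 31.8 mean [594.6  43. ] z 153.0 ell [594.9  41.7] 121
square top [422.6 116.6] [77.7 76.6] 76.7 mean [422.2 115.2] z 104.5 ell [423.6 115.9] 864
square top [422.7 116.1] [25.9 25.7] 76.0 mean [422.3 115.5] z 138.4 ell [422.7 116.1] 129
square scene [421.1 118.3] [85.1 86.3] 80.2 mean [419.2 120.6] z 105.8 ell [421.9 116.7] 633
square scene [422.3 115.5] [25.8 25.6] 79.6 mean [421.3 117.2] z 138.8 ell [422.2 116. ] 102
oval (a
[... 325 characters left out ...]
 621, 227)
square (array([0.5955, 0.0393, 0.1414]), np.float64(8.1), np.float64(0.0), 109, 137)
square (array([0.5965, 0.0376, 0.217 ]), np.float64(12.4), np.float64(0.54), 512, 90)
round (array([ 0.4233,  0.1161, -6.1072]), np.float64(-349.9), np.float64(0.0), 660, 503)
round (array([4.229000e-01, 1.178000e-01, 1.210229e+02]), np.float64(6934.1), np.float64(0.0), 152, 290)
round (array([0.423 , 0.1155, 3.1734]), np.float64(181.8), np.float64(0.1), 508, 213)
triv [ 0.4166689  -0.12038577  0.00766529] [ 0.34407188 -0.19282029  0.00500139] [ 0.48977684 -0.04630802  0.01299753]
triv [ 0.41547194 -0.11818792  0.00890999] [ 0.34292604 -0.19337342  0.00504697] [ 0.4913983  -0.04644878  0.01296816]
```

```bash
cat >> h.py <<'E'
def go(x,y,z,psi):
    p,r=tool(); x0=r.as_matrix()[:,0]; cur=np.degrees(np.arctan2(x0[1],x0[0]))
    d=r.inv().apply(np.array([x,y,z])-p)*1000
    a=np.radians(psi);T=R.from_matrix(np.array([[np.cos(a),np.sin(a),0],[np.sin(a),-np.cos(a),0],[0,0,-1]]).astype(float))
    rv=np.degrees((r.inv()*T).as_rotvec())
    print("pos",p.round(4),"psi",cur.round(2),"delta",d.round(1),"rv",rv.round(2),"dist",np.linalg.norm(d).round(0))
E
python3 - <<'E'
from h import *
go(.4225,.116,.23,76.5)
go(.4225,.116,.18,76.5)
E
```

```text
pos [ 0.2474 -0.5191  0.2314] psi 25.48 delta [ 431.3 -498.     1.3] rv [ 1.000e-02  0.000e+00 -5.102e+01] dist 659.0
pos [ 0.2474 -0.5191  0.2314] psi 25.48 delta [ 431.3 -498.    51.3] rv [ 1.000e-02  0.000e+00 -5.102e+01] dist 661.0
```

Request:
servo_tool([
  [14,-16,0,0,0,0],
  [40,-46,0,0,0,0],
  [68,-78,0,0,0,-4],
  [96,-110,0,0,0,-8],
  [124,-142,0,0,0,-12],
  [152,-174,0,0,0,-16],
  [180,-206,0,0,0,-20],
  [208,-240,0,0,0,-25],
], hand=0)

```text
clock: 1.6
position: [0.3322, -0.2115, 0.2316]
ee_rot: [0.001, 0.904, 0.428, 0.0]
contact_force: [0.6, 0.5, -0.6]
width: 0.0855
```

```bash
python3 -c "
from h import *
go(.4225,.116,.18,76.5)"
```

```text
pos [ 0.3322 -0.2115  0.2316] psi 50.63 delta [ 310.5 -138.1   51.4] rv [ 7.000e-02  1.000e-02 -2.587e+01] dist 344.0
```

Request:
servo_tool([
  [37,-16,5,0,0,-4],
  [76,-34,10,0,0,-8],
  [117,-52,16,0,0,-12],
  [158,-70,24,0,0,-16],
  [199,-88,32,0,0,-20],
  [240,-106,40,0,0,-24],
  [280,-124,46,0,0,-25.9],
  [310,-138,51,0,0,-25.9],
])

```text
clock: 2.4
position: [0.423, 0.1166, 0.1802]
ee_rot: [0.0, 0.785, 0.619, 0.0]
contact_force: [0.3, -1.3, 0.2]
width: 0.0857
```

```bash
python3 -c "
from h import *
go(.4225,.116,.11,76.5)"
```

```text
pos [0.423  0.1166 0.1802] psi 76.51 delta [-0.7 -0.5 70.2] rv [ 0.04 -0.04  0.01] dist 70.0
```

Request:
servo_tool([
  [0,0,20,0,0,0],
  [-0.5,-0.5,45,0,0,0],
  [-0.5,-0.5,62,0,0,0],
  [-0.5,-0.5,70,0,0,0],
  [-0.5,-0.5,70,0,0,0],
])

```text
clock: 2.9
position: [0.4215, 0.1136, 0.1096]
ee_rot: [-0.001, 0.786, 0.618, -0.001]
contact_force: [-0.2, -0.1, 1.1]
width: 0.0852
```

Request:
servo_tool([
  [0,0,0,0,0,0],
  [0,0,0,0,0,0],
  [0,0,0,0,0,0],
  [0,0,0,0,0,0],
  [0,0,0,0,0,0],
  [0,0,0,0,0,0],
  [0,0,0,0,0,0],
  [0,0,0,0,0,0],
], hand=255, grip_force=40)

```text
clock: 3.7
position: [0.4226, 0.1137, 0.1109]
ee_rot: [0.0, 0.786, 0.618, 0.0]
contact_force: [-0.4, 0.0, 5.6]
width: 0.0252
```

Request:
servo_tool([
  [0,0,-4,0,0,0],
  [0,0,-12,0,0,0],
  [0,0,-25,0,0,0],
  [0,0,-40,0,0,0],
  [0,0,-55,0,0,0],
  [0,0,-65,0,0,0],
  [0,0,-70,0,0,0],
])

```text
clock: 4.4
position: [0.4225, 0.1137, 0.1813]
ee_rot: [0.0, 0.786, 0.618, 0.001]
contact_force: [-0.1, 0.1, -1.2]
width: 0.0255
```

```bash
python3 -c "
from h import *
go(.417,-.119,.17,102)
for i in range(5): print(tool()[0])"
```

```text
pos [0.4225 0.1137 0.1813] psi 76.39 delta [-227.5   49.4   11.3] rv [  0.09  -0.   -25.61] dist 233.0
[0.42248079 0.11371143 0.18131007]
[0.42248079 0.11371143 0.18131007]
[0.42248079 0.11371143 0.18131007]
[0.42248079 0.11371143 0.18131007]
[0.42248079 0.11371143 0.18131007]
```

Request:
servo_tool([
  [-16,4,0,0,0,-2],
  [-50,11,0,0,0,-6],
  [-90,20,0,0,0,-11],
  [-130,28,0,0,0,-16],
  [-170,37,0,0,0,-21],
  [-205,44,5,0,0,-25],
  [-224,48,10,0,0,-25.6],
  [-227.5,49.4,11,0,0,-25.6],
])

```text
clock: 5.2
position: [0.4159, -0.121, 0.1685]
ee_rot: [-0.001, 0.631, 0.776, -0.001]
contact_force: [0.2, 1.0, -1.4]
width: 0.0251
```

Request:
servo_tool([
  [0,0,10,0,0,0],
  [0,0,35,0,0,0],
  [0,0,65,0,0,0],
  [0,0,90,0,0,0],
  [0,0,110,0,0,0],
  [0,0,122,0,0,0],
  [0,0,127,0,0,0],
  [0,0,127,0,0,0],
])

```text
clock: 6.0
position: [0.416, -0.1179, 0.0416]
ee_rot: [-0.001, 0.629, 0.777, -0.0]
contact_force: [-0.1, 0.6, -0.5]
width: 0.0253
```

```bash
python3 -c "
from h import *
go(.417,-.119,.037,102)"
```

```text
pos [ 0.416  -0.1179  0.0416] psi 102.05 delta [-1.3  0.8  4.6] rv [-0.09 -0.08  0.05] dist 5.0
```

Request:
servo_tool([
  [0,0,2,0,0,0],
  [0,0,3.5,0,0,0],
  [0,0,4,0,0,0],
  [0,0,4,0,0,0],
])

```text
clock: 6.4
position: [0.4167, -0.1192, 0.0386]
ee_rot: [0.0, 0.629, 0.777, 0.0]
contact_force: [-0.4, -0.3, -1.8]
width: 0.025
```

Request:
servo_tool([
  [0,0,0.8,0,0,0],
  [0,0,0.8,0,0,0],
])

```text
clock: 6.6
position: [0.4169, -0.1193, 0.038]
ee_rot: [0.0, 0.629, 0.777, 0.0]
contact_force: [-0.2, 0.0, 4.4]
width: 0.0255
```

Request:
servo_tool([
  [0,0,0,0,0,0],
  [0,0,0,0,0,0],
  [0,0,0,0,0,0],
  [0,0,0,0,0,0],
  [0,0,0,0,0,0],
  [0,0,-20,0,0,0],
  [0,0,-55,0,0,0],
  [0,0,-100,0,0,0],
], hand=0)

```text
clock: 7.4
position: [0.4151, -0.1184, 0.1372]
ee_rot: [-0.002, 0.629, 0.777, -0.001]
contact_force: [1.2, -0.9, -0.5]
width: 0.0853
```

Request:
servo_tool([
  [0,0,-40,0,0,0],
  [0,0,-70,0,0,0],
  [0,0,-80,0,0,0],
  [0,0,-80,0,0,0],
])

```text
clock: 7.8
position: [0.4172, -0.1194, 0.2185]
ee_rot: [0.002, 0.629, 0.777, 0.0]
contact_force: [-1.0, 0.6, -0.8]
width: 0.0853
```

Run:
```python
from h import *
C={}
for n in ("top","scene"):
    p,d=cams.get_image(n); C[n]=cloud(n,d); cv2.imwrite(f"pics/{n}1.png",p[:,:,::-1])
for cl in (C.values(),[C["top"]],[C["scene"]]): print(fit("round",list(cl),(.423,.116),[0]))
for n in C:
    for o in lids(C[n],(.417,-.119),.032,0): print(n,*o)
    for o in lids(C[n],(.633,.205),.119,0): print(n,*o)
go(.633,.2052,.23,102)
```

```text
(array([4.209000e-01, 1.168000e-01, 5.491838e+02]), np.float64(31465.9), np.float64(0.13), 1329, 741)
(array([ 0.422 ,  0.1129, 89.2035]), np.float64(5111.0), np.float64(0.0), 383, 398)
(array([4.212000e-01, 1.187000e-01, 2.426586e+02]), np.float64(13903.3), np.float64(2.35), 946, 343)Traceback (most recent call last):
  File "<stdin>", line 7, in <module>
  File "h.py", line 42, in lids
    e=cv2.fitEllipse((Q[:,:2]*1000).astype(np.float32)[cv2.convexHull((Q[:,:2]*1000).astype(np.float32),returnPoints=False)[:,0]])
                                                       ~~~~~~~~~~~~~~~~~~~~~~~~~~~~~~~~~~~~~~~~~~~~~~~~~~~~~~~~~~~~~~~~~~~~^^^^^
TypeError: 'NoneType' object is not subscriptable
```

View pics/top1.png

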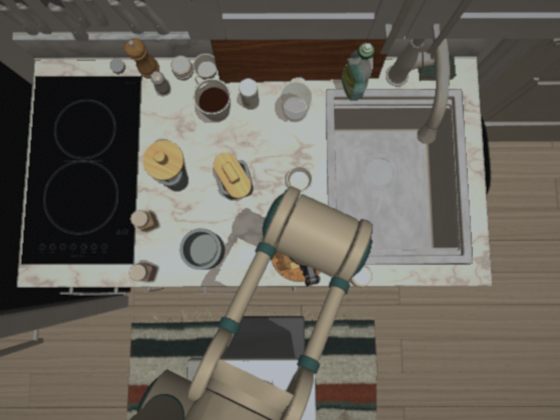

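The round canister (~202,250) is open and the oval and square pairs haven't moved. The arm hides the trivet in this view.

```bash
cat >> h.py <<'E'
def shoot(tag):
    C={}
    for n in ("top","scene"):
        p,d=cams.get_image(n); C[n]=cloud(n,d); cv2.imwrite(f"pics/{n}{tag}.png",p[:,:,::-1]); np.save(f"d_{n}_{tag}.npy",d)
    return C
def rim(C,c,rad=.06):
    for n in C:
        P=C[n].reshape(-1,3);P=P[~np.isnan(P[:,0])];P=P[(np.hypot(P[:,0]-c[0],P[:,1]-c[1])<rad)&(abs(P[:,2]-.0955)<.005)]
        Q=(P[:,:2]*1000).astype(np.float32);r=cv2.minAreaRect(Q);h=cv2.convexHull(Q)
        print("rim",n,np.round(r[0],1),np.round(r[1],1),round(r[2],1),np.round(cv2.fitEllipse(h)[0],1),len(P))
E
python3 - <<'E'
from h import *
C=shoot("2")
rim(C,(.423,.116))
for n in C:
    for o in lids(C[n],(.633,.205),.119,0): print(n,*o)
P=C["scene"].reshape(-1,3);P=P[np.hypot(P[:,0]-.417,P[:,1]+.119)<.06]
print(np.histogram(P[:,2],bins=np.arange(0,.1,.004)))
go(.633,.2052,.23,102)
E
```

```text
rim top [422.5 117.3] [95.7 94.6] 89.8 [422.9 117.2] 408
rim scene [422.7 116.7] [96.1 96.7] 30.8 [422.6 116.3] 370
top [633.  205.8] [95.7 95.5] 34.6 mean [631.7 204.4] z 118.6 ell [633.5 205.5] 1134
top [632.9 205.6] [23.5 23.9] 81.5 mean [632.9 205.1] z 152.6 ell [633.2 205.3] 100
scene [633.1 205.2] [95.4 96.9] 65.4 mean [628.8 209.1] z 119.8 ell [632.8 205.1] 884
scene [632.4 206. ] [24.6 25.1] 41.8 mean [631.5 206. ] z 153.4 ell [632.4 205.4] 88
(array([  3, 145, 286,  25,   0,   2,  17, 145, 231,  34,  10,   7,  10,
         9,   9,  15,  42,  10,   0,   0,   0,   0,   0,   0]), array([0.   , 0.004, 0.008, 0.012, 0.016, 0.02 , 0.024, 0.028, 0.032,
       0.036, 0.04 , 0.044, 0.048, 0.052, 0.056, 0.06 , 0.064, 0.068,
       0.072, 0.076, 0.08 , 0.084, 0.088, 0.092, 0.096]))
pos [ 0.4154 -0.1186  0.2156] psi 101.98 delta [271.6 280.  -14.7] rv [-0.19 -0.14 -0.02] dist 390.0
```

View pics/scene2.png

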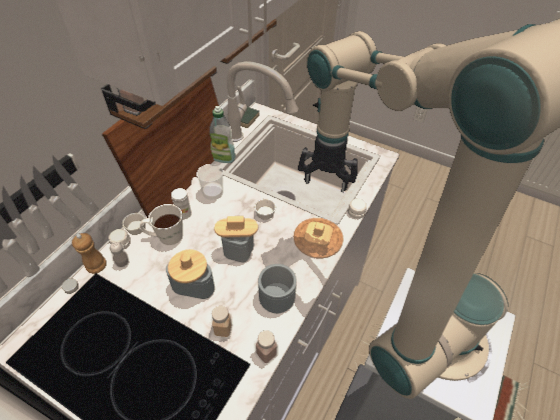

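Request:
servo_tool([
  [15,15,-2,0,0,0],
  [45,46,-4,0,0,0],
  [78,80,-4,0,0,0],
  [111,114,-4,0,0,0],
  [144,148,-4,0,0,0],
  [177,182,-4,0,0,0],
  [209,215,-4,0,0,0],
  [235,242,0,0,0,0],
])

```text
clock: 8.8
position: [0.6052, 0.1635, 0.2156]
ee_rot: [-0.001, 0.629, 0.777, -0.001]
contact_force: [0.8, -0.0, -0.6]
width: 0.0856
```

Request:
servo_tool([
  [22,23,8,0,0,0],
  [35,36,20,0,0,0],
  [36.5,38,32,0,0,0],
  [36.5,38,36,0,0,0],
  [36.5,38,36,0,0,0],
  [36.5,38,36,0,0,0],
])

```text
clock: 9.4
position: [0.6336, 0.2033, 0.1819]
ee_rot: [0.0, 0.63, 0.777, -0.0]
contact_force: [-0.2, -1.1, 0.4]
width: 0.0852
```

```bash
python3 -c "
from h import *
go(.633,.2053,.124,102)"
```

```text
pos [0.6336 0.2033 0.1819] psi 101.91 delta [ 2.1 -0.2 57.9] rv [-0.01  0.03 -0.09] dist 58.0
```

Request:
servo_tool([
  [2,0,12,0,0,0],
  [2,0,32,0,0,0],
  [2,0,50,0,0,0],
  [2,0,57,0,0,0],
  [2,0,57.5,0,0,0],
  [2,0,57.5,0,0,0],
])

```text
clock: 10.0
position: [0.6341, 0.2065, 0.1246]
ee_rot: [0.0, 0.63, 0.777, 0.0]
contact_force: [0.1, -0.9, 0.9]
width: 0.0854
```

Request:
servo_tool([
  [0,0,0,0,0,0],
  [0,0,0,0,0,0],
  [0,0,0,0,0,0],
  [0,0,0,0,0,0],
  [0,0,0,0,0,0],
  [0,0,0,0,0,0],
  [0,0,0,0,0,0],
  [0,0,0,0,0,0],
], hand=255, grip_force=40)

```text
clock: 10.8
position: [0.6338, 0.2066, 0.1244]
ee_rot: [0.0, 0.629, 0.777, 0.0]
contact_force: [-0.7, 0.4, 3.8]
width: 0.0248
```

Request:
servo_tool([
  [0,0,-4,0,0,0],
  [0,0,-12,0,0,0],
  [0,0,-25,0,0,0],
  [0,0,-40,0,0,0],
  [0,0,-55,0,0,0],
  [0,0,-65,0,0,0],
  [0,0,-70,0,0,0],
  [0,0,-70,0,0,0],
])

```text
clock: 11.6
position: [0.634, 0.2067, 0.195]
ee_rot: [0.001, 0.629, 0.777, 0.001]
contact_force: [-0.2, 0.5, -0.7]
width: 0.0247
```

Run:
```python
from h import *
go(.4227,.1167,.19,102)
C=shoot("3")
p=tool()[0]
for n in C:
    W=C[n].reshape(-1,3);W=W[np.hypot(W[:,0]-.633,W[:,1]-.205)<.1]
    W=W[(W[:,2]>.15)&(W[:,2]<.2)];h=np.histogram(W[:,2],bins=np.arange(.15,.2,.003));print(n,h[0])
go(.4227,.1167,.19,102)
```

```text
pos [0.634  0.2067 0.195 ] psi 101.98 delta [ -44.1 -225.4    4.6] rv [ 0.09  0.01 -0.02] dist 230.0
top [  0   0   0   0   0   0   0   0   0   0  12  45 315 377  40   3]
scene [  0   0   0   0   0   0   0   0   0   3  12  31 236 406  34   8]
pos [0.6333 0.2065 0.1935] psi 101.99 delta [ -44.1 -224.7    3.7] rv [-0.05  0.   -0.01] dist 229.0
```

View pics/scene3.png

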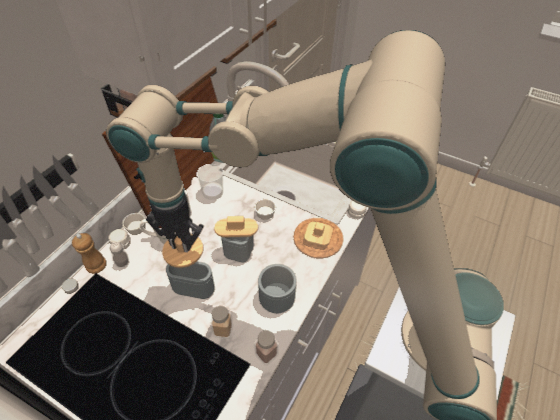

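Run:
```python
from h import *
for n in ("top","scene"):
    W=cloud(n,np.load(f"d_{n}_3.npy")).reshape(-1,3);W=W[np.hypot(W[:,0]-.633,W[:,1]-.205)<.07]
    W=W[(W[:,2]>.182)&(W[:,2]<.194)];Q=(W[:,:2]*1000).astype(np.float32);h=cv2.convexHull(Q)
    A=np.c_[W[:,:2],np.ones(len(W))];s=np.linalg.lstsq(A,W[:,2],rcond=None)[0]
    print(n,cv2.minEnclosingCircle(h),cv2.minAreaRect(Q)[:2],'tilt deg',np.degrees(s[:2]),len(W))
```

```text
top ((633.8540649414062, 205.79635620117188), 48.60192108154297) ((629.6744995117188, 200.20013427734375), (81.64433288574219, 95.49357604980469)) tilt deg [0.21268862 0.447507  ] 781
scene ((632.682373046875, 205.84666442871094), 48.67683029174805) ((631.570068359375, 207.29393005371094), (96.63771057128906, 90.0169906616211)) tilt deg [ 0.543194   -0.48964825] 711
```

Request:
servo_tool([
  [-3,-15,0,0,0,0],
  [-10,-50,0,0,0,0],
  [-18,-90,0,0,0,0],
  [-25,-130,0,0,0,0],
  [-33,-170,0,0,0,0],
  [-40,-205,0,0,0,0],
  [-43.5,-224.5,10,0,0,0],
  [-43.5,-224.5,20,0,0,0],
])

```text
clock: 12.5
position: [0.4196, 0.1167, 0.1733]
ee_rot: [-0.001, 0.63, 0.777, -0.001]
contact_force: [0.6, 0.3, 0.0]
width: 0.0248
```

Request:
servo_tool([
  [0,0,15,0,0,0],
  [0,0,30,0,0,0],
  [0,0,42,0,0,0],
  [0,0,46,0,0,0],
  [0,0,46,0,0,0],
  [0,0,46,0,0,0],
])

```text
clock: 13.1
position: [0.4238, 0.1176, 0.1281]
ee_rot: [0.0, 0.629, 0.777, 0.0]
contact_force: [0.5, 0.2, 0.4]
width: 0.0246
```

```bash
python3 -c "
from h import *
go(.4231,.1175,.1105,102)"
```

```text
pos [0.4238 0.1176 0.1281] psi 101.99 delta [ 0.  -0.8 17.6] rv [ 0.03  0.   -0.01] dist 18.0
```

Request:
servo_tool([
  [0,-0.5,3,0,0,0],
  [0,-0.5,6,0,0,0],
  [0,-0.5,9,0,0,0],
  [0,-0.5,12,0,0,0],
  [0,-0.5,14,0,0,0],
  [0,-0.5,14,0,0,0],
])

```text
clock: 13.7
position: [0.4223, 0.1173, 0.1137]
ee_rot: [-0.0, 0.629, 0.777, -0.0]
contact_force: [0.0, -0.0, -0.6]
width: 0.0248
```

No contact force yet, so the plug is about 11 mm into the mouth. I'll lower it the rest of the way.

Request:
servo_tool([
  [0,0,1.5,0,0,0],
  [0,0,2.5,0,0,0],
  [0,0,3,0,0,0],
  [0,0,3,0,0,0],
])

```text
clock: 14.1
position: [0.4225, 0.1173, 0.1109]
ee_rot: [0.0, 0.629, 0.777, -0.0]
contact_force: [-1.1, -1.0, -0.7]
width: 0.0247
```

Request:
servo_tool([
  [0,0,0.7,0,0,0],
  [0,0,0.7,0,0,0],
])

```text
clock: 14.3
position: [0.4227, 0.1173, 0.1104]
ee_rot: [0.0, 0.629, 0.777, 0.0]
contact_force: [-0.1, -0.5, 0.7]
width: 0.0245
```

Request:
servo_tool([
  [0,0,0,0,0,0],
  [0,0,0,0,0,0],
  [0,0,0,0,0,0],
  [0,0,0,0,0,0],
  [0,0,0,0,0,0],
  [0,0,-15,0,0,0],
  [0,0,-45,0,0,0],
  [0,0,-85,0,0,0],
], hand=0)

```text
clock: 15.1
position: [0.4211, 0.1171, 0.1948]
ee_rot: [-0.002, 0.629, 0.777, -0.002]
contact_force: [1.6, 0.2, 0.4]
width: 0.0856
```

Request:
servo_tool([
  [0,0,-15,0,0,0],
  [0,0,-20,0,0,0],
  [0,0,-20,0,0,0],
])

```text
clock: 15.4
position: [0.4226, 0.1173, 0.2155]
ee_rot: [0.0, 0.629, 0.777, 0.0]
contact_force: [-0.1, 0.4, -0.1]
width: 0.0856
```

Run:
```python
from h import *
C=shoot("4")
for n in C:
    for z in (.105,.139):
        W=C[n].reshape(-1,3);W=W[(np.hypot(W[:,0]-.423,W[:,1]-.117)<.055)&(abs(W[:,2]-z)<.008)]
        if len(W)>20:
            s=np.linalg.lstsq(np.c_[W[:,:2],np.ones(len(W))],W[:,2],rcond=None)[0];print("round",n,np.median(W[:,2]).round(4),np.degrees(s[:2]).round(2),len(W))
    for o in lids(C[n],(.595,.041),.119,0): print(n,*o)
rim(C,(.635,.205),.075)
go(.595,.0413,.2,32.4)
```

```text
round top 0.1045 [0.05 0.59] 840
round top 0.1382 [-0.16  0.57] 97
top [595.7  41.3] [117.7  58.7] 32.1 mean [593.7  40.5] z 118.3 ell [595.9  41.6] 878
top [595.5  41.3] [45.9 21.7] 31.0 mean [595.3  41.3] z 151.9 ell [596.1  41.5] 184
round scene 0.1057 [ 0.33 -0.77] 928
round scene 0.1398 [ 3.76 -7.35] 92
scene [595.2  42.2] [114.9  61.3] 30.7 mean [604.   57.7] z 119.6 ell [597.6  41.9] 372
scene [594.9  42.1] [43.  22.9] 35.7 mean [594.4  43.2] z 153.2 ell [594.7  41.3] 128
rim top [634.7 205.6] [118.8  60.5] 17.5 [634.7 205.3] 391
rim scene [633.9 204.2] [119.7  62.4] 17.7 [633.6 204.6] 372
pos [0.4217 0.1172 0.2141] psi 101.98 delta [-110.2  153.8   13.7] rv [-0.13  0.08 69.58] dist 190.0
```

View pics/scene4.png

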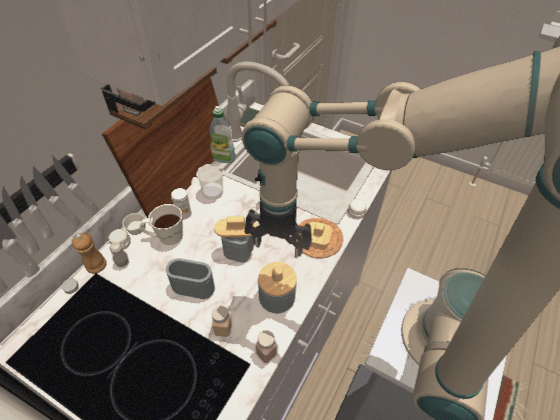

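View pics/top4.png

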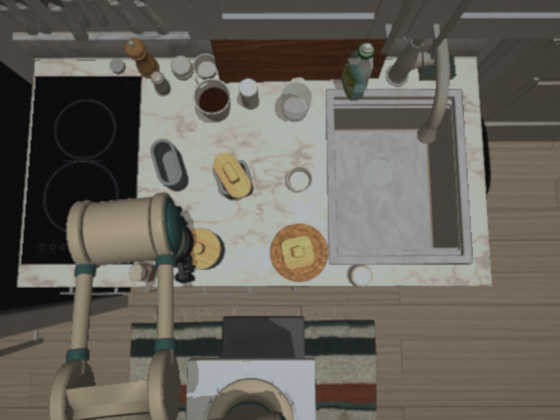

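Round lid is fully home, with its plate top at 105 mm and level. The oval mouth is now open at (0.6345, 0.205), yaw 17.5°. The oval lid is next.

Request:
servo_tool([
  [-8,12,0,0,0,4],
  [-25,35,0,0,0,12],
  [-45,63,0,0,0,20],
  [-65,91,0,0,0,28],
  [-85,119,0,0,0,36],
  [-100,140,0,0,0,44],
  [-109,152,0,0,0,52],
  [-110,154,0,0,0,60],
])

```text
clock: 16.3
position: [0.5972, 0.0406, 0.2126]
ee_rot: [-0.0, 0.935, 0.355, -0.001]
contact_force: [-1.1, 0.6, 0.3]
width: 0.0853
```

Request:
servo_tool([
  [0,0,10,0,0,6],
  [0,0,20,0,0,10],
  [0,0,25,0,0,10],
  [0,0,25,0,0,10],
  [0,0,25,0,0,10],
])

```text
clock: 16.8
position: [0.5959, 0.0417, 0.1898]
ee_rot: [-0.0, 0.961, 0.276, -0.0]
contact_force: [0.0, -1.1, 0.3]
width: 0.0855
```

```bash
python3 -c "
from h import *
go(.5955,.0413,.124,32.1)"
```

```text
pos [0.5959 0.0417 0.1898] psi 32.05 delta [-0.5  0.2 65.8] rv [-0.02  0.05 -0.05] dist 66.0
```

Request:
servo_tool([
  [-0.5,0,12,0,0,0],
  [-0.5,0,35,0,0,0],
  [-0.5,0,55,0,0,0],
  [-0.5,0,64,0,0,0],
  [-0.5,0,65.5,0,0,0],
  [-0.5,0,65.5,0,0,0],
])

```text
clock: 17.4
position: [0.596, 0.0414, 0.125]
ee_rot: [0.0, 0.961, 0.276, 0.0]
contact_force: [-0.0, 0.2, -0.6]
width: 0.0851
```

Request:
servo_tool([
  [0,0,0,0,0,0],
  [0,0,0,0,0,0],
  [0,0,0,0,0,0],
  [0,0,0,0,0,0],
  [0,0,0,0,0,0],
  [0,0,0,0,0,0],
  [0,0,0,0,0,0],
  [0,0,0,0,0,0],
], hand=255, grip_force=40)

```text
clock: 18.2
position: [0.5959, 0.0414, 0.1251]
ee_rot: [0.0, 0.961, 0.276, 0.0]
contact_force: [-0.6, -0.6, 2.6]
width: 0.0212
```

Request:
servo_tool([
  [0,0,-4,0,0,0],
  [0,0,-12,0,0,0],
  [0,0,-25,0,0,0],
  [0,0,-40,0,0,0],
  [0,0,-55,0,0,0],
  [0,0,-65,0,0,0],
  [0,0,-70,0,0,0],
  [0,0,-70,0,0,0],
])

```text
clock: 19.0
position: [0.596, 0.0414, 0.1957]
ee_rot: [0.0, 0.961, 0.276, 0.001]
contact_force: [-0.1, 0.8, -0.5]
width: 0.0215
```

Run:
```python
from h import *
C=shoot("5")
for n in C:
    W=C[n].reshape(-1,3);W=W[np.hypot(W[:,0]-.595,W[:,1]-.041)<.075]
    W=W[(W[:,2]>.182)&(W[:,2]<.194)];Q=(W[:,:2]*1000).astype(np.float32)
    s=np.linalg.lstsq(np.c_[W[:,:2],np.ones(len(W))],W[:,2],rcond=None)[0]
    print(n,cv2.minAreaRect(Q),'tilt',np.degrees(s[:2]),len(W))
rim(C,(.635,.205),.075)
go(.6345,.205,.1945,17.5)
```

```text
top ((572.7383422851562, 15.397634506225586), (39.58679962158203, 71.01387023925781), 67.13591766357422) tilt [0.40604639 1.05179753] 403
scene ((593.591064453125, 41.81947326660156), (116.34701538085938, 62.76732635498047), 34.242759704589844) tilt [ 1.18152008 -1.68238476] 575
rim top [634.1 205. ] [118.   59.7] 16.3 [631.9 202.1] 305
rim scene [634.  204.4] [119.2  63. ] 18.4 [634.  204.7] 380
pos [0.5953 0.0414 0.1944] psi 31.98 delta [ 119.9 -117.9   -0.2] rv [-0.02  0.05 14.48] dist 168.0
```

View pics/scene5.png

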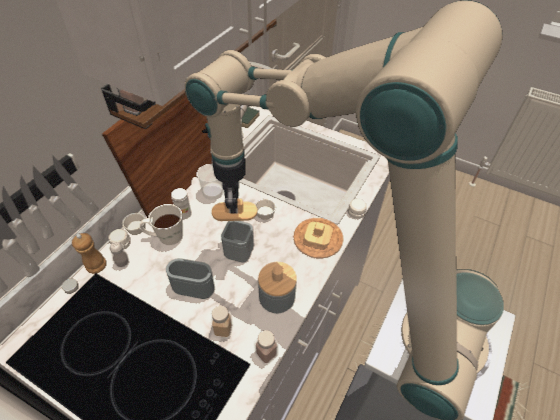

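Request:
servo_tool([
  [10,-10,0,0,0,2],
  [32,-32,0,0,0,4],
  [58,-57,0,0,0,7],
  [84,-83,0,0,0,10],
  [106,-105,0,0,0,13],
  [117,-116,0,0,0,14.5],
  [119.7,-118.2,8,0,0,14.5],
  [119.7,-118.2,20,0,0,14.5],
])

```text
clock: 19.9
position: [0.6345, 0.2052, 0.1737]
ee_rot: [0.0, 0.988, 0.153, -0.0]
contact_force: [-0.4, -0.6, -1.1]
width: 0.0212
```

Request:
servo_tool([
  [0,0,15,0,0,0],
  [0,0,30,0,0,0],
  [0,0,42,0,0,0],
  [0,0,46,0,0,0],
  [0,0,46,0,0,0],
  [0,0,46,0,0,0],
])

```text
clock: 20.5
position: [0.635, 0.2047, 0.1292]
ee_rot: [0.0, 0.988, 0.152, 0.0]
contact_force: [-0.6, 0.3, -0.5]
width: 0.0216
```

```bash
python3 -c "
from h import *
go(.6347,.2052,.111,17.5)"
```

```text
pos [0.635  0.2047 0.1292] psi 17.46 delta [-0.1 -0.5 18.2] rv [ 0.02 -0.05 -0.04] dist 18.0
```

Request:
servo_tool([
  [0,-0.3,3,0,0,0],
  [0,-0.3,6,0,0,0],
  [0,-0.3,9,0,0,0],
  [0,-0.3,12,0,0,0],
  [0,-0.3,14.5,0,0,0],
  [0,-0.3,14.5,0,0,0],
])

```text
clock: 21.1
position: [0.6341, 0.2053, 0.1137]
ee_rot: [0.0, 0.988, 0.152, -0.001]
contact_force: [-0.3, -0.5, -0.8]
width: 0.0213
```

Request:
servo_tool([
  [0,0,1.5,0,0,0],
  [0,0,2.5,0,0,0],
  [0,0,3,0,0,0],
  [0,0,3,0,0,0],
])

```text
clock: 21.5
position: [0.6345, 0.2054, 0.1114]
ee_rot: [0.0, 0.988, 0.152, 0.0]
contact_force: [0.6, -0.1, -1.3]
width: 0.0212
```

Request:
servo_tool([
  [0,0,0.7,0,0,0],
  [0,0,0.7,0,0,0],
])

```text
clock: 21.7
position: [0.6346, 0.2054, 0.1112]
ee_rot: [0.0, 0.988, 0.152, 0.0]
contact_force: [-1.2, -0.7, 3.3]
width: 0.0217
```

Request:
servo_tool([
  [0,0,0,0,0,0],
  [0,0,0,0,0,0],
  [0,0,0,0,0,0],
  [0,0,0,0,0,0],
  [0,0,0,0,0,0],
  [0,0,-15,0,0,0],
  [0,0,-45,0,0,0],
  [0,0,-85,0,0,0],
], hand=0)

```text
clock: 22.5
position: [0.6331, 0.2051, 0.1942]
ee_rot: [0.0, 0.988, 0.152, -0.003]
contact_force: [0.3, -0.2, 0.3]
width: 0.0857
```

Request:
servo_tool([
  [0,0,-15,0,0,0],
  [0,0,-20,0,0,0],
  [0,0,-20,0,0,0],
])

```text
clock: 22.8
position: [0.6346, 0.2054, 0.2159]
ee_rot: [0.0, 0.988, 0.152, 0.0]
contact_force: [1.0, -0.2, 0.1]
width: 0.0855
```

Run:
```python
from h import *
C=shoot("6")
for n in C:
    W=C[n].reshape(-1,3);W=W[(np.hypot(W[:,0]-.6345,W[:,1]-.205)<.07)&(abs(W[:,2]-.105)<.008)]
    print("oval",n,np.median(W[:,2]).round(4),len(W),cv2.minAreaRect((W[:,:2]*1000).astype(np.float32)),np.percentile(W[:,2],[5,95]))
    P=C[n].reshape(-1,3);P=P[np.hypot(P[:,0]-.417,P[:,1]+.119)<.07]
    for z in (.032,.066):
        Q=P[abs(P[:,2]-z)<.006]
        if len(Q)>20: print("sq",n,cv2.minAreaRect((Q[:,:2]*1000).astype(np.float32)),len(Q),np.median(Q[:,2]))
rim(C,(.596,.039),.062)
go(.417,-.119,.2,102)
```

```text
oval top 0.1046 808 ((631.734375, 205.43035888671875), (115.11319732666016, 59.90979766845703), 18.745880126953125) [0.1010195  0.10794915]
sq top ((416.4902038574219, -116.57795715332031), (76.48322296142578, 76.6930923461914), 12.272387504577637) 761 0.03110317679569774
sq top ((416.5216369628906, -116.52568054199219), (25.38180160522461, 25.53398895263672), 13.099738121032715) 110 0.06441252727941527
oval scene 0.1055 649 ((633.3169555664062, 206.27207946777344), (118.04418182373047, 60.19142150878906), 18.510610580444336) [0.10109179 0.10897651]
sq scene ((415.995361328125, -118.15385437011719), (76.00081634521484, 81.21204376220703), 13.024863243103027) 416 0.032545636677911494
sq scene ((415.72918701171875, -116.70182800292969), (25.496723175048828, 25.739696502685547), 3.559596538543701) 69 0.06582135785988974
rim top [595.9  39.8] [77.7 77.3] 13.5 [596.2  39.4] 336
rim scene [595.2  38.6] [78.4 79.8] 14.1 [595.6  38.5] 266
pos [0.6336 0.2052 0.214 ] psi 17.49 delta [-304.   244.1   14.8] rv [ -0.13   0.12 -84.51] dist 390.0
```

View pics/top6.png

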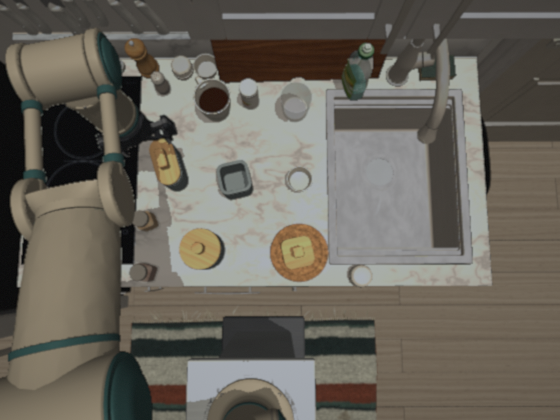

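Oval lid is home. The square lid on the trivet is upright at (0.4163, −0.1165), yaw 12.4°, and the square mouth is at (0.5957, 0.039), yaw about 13.3°.

```bash
python3 -c "
from h import *
go(.4163,-.1165,.17,12.5)"
```

```text
pos [0.6336 0.2052 0.214 ] psi 17.49 delta [-303.8  241.5   44.8] rv [-0.    0.16  4.99] dist 391.0
```

Request:
servo_tool([
  [-15,12,0,0,0,0],
  [-45,36,0,0,0,1],
  [-80,64,0,0,0,2],
  [-115,92,0,0,0,3],
  [-150,120,0,0,0,4],
  [-185,148,0,0,0,5],
  [-220,176,0,0,0,5],
  [-255,203,5,0,0,5],
])

```text
clock: 23.7
position: [0.4506, -0.066, 0.2096]
ee_rot: [-0.0, 0.994, 0.109, -0.001]
contact_force: [-0.1, -0.7, -0.5]
width: 0.0854
```

```bash
python3 -c "
from h import *
go(.4163,-.1165,.11,12.5)"
```

```text
pos [ 0.4506 -0.066   0.2096] psi 12.51 delta [-44.3  41.9  99.6] rv [-0.02  0.08  0.01] dist 117.0
```

Request:
servo_tool([
  [-22,20,10,0,0,0],
  [-38,34,35,0,0,0],
  [-45,41,65,0,0,0],
  [-46,41.5,90,0,0,0],
  [-46,41.5,99,0,0,0],
  [-46,41.5,99,0,0,0],
  [-46,41.5,99,0,0,0],
])

```text
clock: 24.4
position: [0.4169, -0.1153, 0.1119]
ee_rot: [0.0, 0.994, 0.109, 0.0]
contact_force: [0.7, 0.8, 1.5]
width: 0.0854
```

```bash
python3 -c "
from h import *
go(.4163,-.1165,.038,12.5)"
```

```text
pos [ 0.4169 -0.1153  0.1119] psi 12.51 delta [-0.8  1.  73.9] rv [ 0.01 -0.02  0.01] dist 74.0
```

Request:
servo_tool([
  [-0.7,1,12,0,0,0],
  [-0.7,1,38,0,0,0],
  [-0.7,1,60,0,0,0],
  [-0.7,1,71,0,0,0],
  [-0.7,1,73.5,0,0,0],
  [-0.7,1,73.5,0,0,0],
])

```text
clock: 25.0
position: [0.4168, -0.1166, 0.0387]
ee_rot: [0.0, 0.994, 0.109, 0.001]
contact_force: [0.4, -0.2, 0.2]
width: 0.0853
```

Request:
servo_tool([
  [0,0,0,0,0,0],
  [0,0,0,0,0,0],
  [0,0,0,0,0,0],
  [0,0,0,0,0,0],
  [0,0,0,0,0,0],
  [0,0,0,0,0,0],
  [0,0,0,0,0,0],
  [0,0,0,0,0,0],
], hand=255, grip_force=40)

```text
clock: 25.8
position: [0.4163, -0.1167, 0.0386]
ee_rot: [0.0, 0.994, 0.109, 0.0]
contact_force: [-1.1, -0.5, 5.9]
width: 0.0257
```

Request:
servo_tool([
  [0,0,-4,0,0,0],
  [0,0,-15,0,0,0],
  [0,0,-40,0,0,0],
  [0,0,-75,0,0,0],
  [0,0,-110,0,0,0],
  [0,0,-138,0,0,0],
  [0,0,-150,0,0,0],
  [0,0,-150,0,0,0],
])

```text
clock: 26.6
position: [0.4168, -0.1168, 0.1898]
ee_rot: [0.001, 0.994, 0.109, 0.002]
contact_force: [0.1, -0.7, -1.2]
width: 0.0256
```

Run:
```python
from h import *
C=shoot("7")
rim(C,(.596,.039),.062)
for n in C:
    W=C[n].reshape(-1,3);W=W[(np.hypot(W[:,0]-.4163,W[:,1]+.1165)<.06)&(abs(W[:,2]-.182)<.007)]
    if len(W)>20: print(n,cv2.minAreaRect((W[:,:2]*1000).astype(np.float32)),np.median(W[:,2]),len(W))
go(.5957,.039,.18,13.3)
```

```text
rim top [595.7  39.6] [78.  77.4] 13.0 [596.   39.2] 344
rim scene [595.5  38.4] [78.3 80.1] 12.2 [595.7  38.8] 268
top ((382.6472473144531, -97.3724136352539), (42.17355728149414, 14.663747787475586), 60.62255859375) 0.18175376118970887 81
scene ((415.36029052734375, -114.81998443603516), (76.12394714355469, 78.85957336425781), 12.029586791992188) 0.18252129274783574 454
pos [ 0.4152 -0.1161  0.1875] psi 12.48 delta [ 209.8 -112.4    7.3] rv [-0.04  0.06 -0.82] dist 238.0
```

View pics/scene7.png

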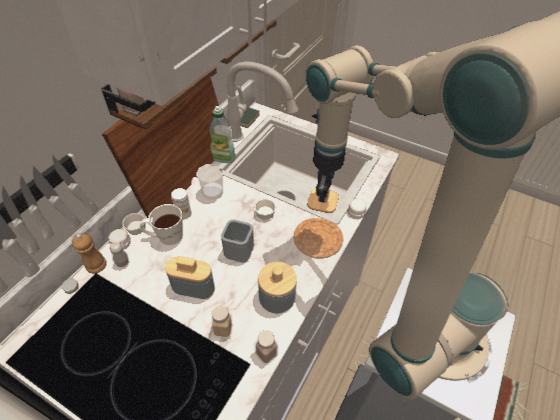

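Request:
servo_tool([
  [14,-8,0,0,0,0],
  [45,-24,0,0,0,0],
  [82,-44,0,0,0,0],
  [119,-64,0,0,0,0],
  [156,-84,0,0,0,-0.4],
  [188,-102,0,0,0,-0.4],
  [208.5,-113,5,0,0,-0.4],
  [208.5,-113,12,0,0,-0.4],
])

```text
clock: 27.5
position: [0.5967, 0.0411, 0.1737]
ee_rot: [-0.001, 0.994, 0.114, -0.001]
contact_force: [-0.5, -0.3, -1.6]
width: 0.0255
```

Request:
servo_tool([
  [0,0,15,0,0,0],
  [0,0,32,0,0,0],
  [0,0,44,0,0,0],
  [0,0,49,0,0,0],
  [0,0,49,0,0,0],
  [0,0,49,0,0,0],
])

```text
clock: 28.1
position: [0.5952, 0.0387, 0.1274]
ee_rot: [0.0, 0.994, 0.112, 0.0]
contact_force: [-0.2, 0.0, -0.4]
width: 0.0254
```

```bash
python3 -c "
from h import *
go(.5957,.039,.111,12.9)"
```

```text
pos [0.5952 0.0387 0.1274] psi 12.86 delta [ 0.6 -0.2 16.4] rv [ 0.01 -0.03 -0.04] dist 16.0
```

Request:
servo_tool([
  [0.4,0,3,0,0,0],
  [0.4,0,6,0,0,0],
  [0.4,0,9,0,0,0],
  [0.4,0,12,0,0,0],
  [0.4,0,13,0,0,0],
  [0.4,0,13,0,0,0],
])

```text
clock: 28.7
position: [0.5952, 0.039, 0.1138]
ee_rot: [0.0, 0.994, 0.112, -0.0]
contact_force: [-0.0, -0.3, -1.1]
width: 0.0255
```

Request:
servo_tool([
  [0,0,1.5,0,0,0],
  [0,0,2.5,0,0,0],
  [0,0,3.2,0,0,0],
  [0,0,3.2,0,0,0],
])

```text
clock: 29.1
position: [0.5955, 0.039, 0.1115]
ee_rot: [0.0, 0.994, 0.112, 0.0]
contact_force: [-0.5, -0.6, 3.4]
width: 0.0254
```

Contact at the expected seated height. I'll release and retreat clear of all the canisters.

Request:
servo_tool([
  [0,0,0,0,0,0],
  [0,0,0,0,0,0],
  [0,0,0,0,0,0],
  [0,0,0,0,0,0],
  [0,0,0,0,0,0],
  [0,0,-15,0,0,0],
  [0,0,-45,0,0,0],
  [0,0,-85,0,0,0],
], hand=0)

```text
clock: 29.9
position: [0.594, 0.0391, 0.1948]
ee_rot: [-0.0, 0.994, 0.112, -0.002]
contact_force: [1.9, -0.2, -0.9]
width: 0.0854
```

Request:
servo_tool([
  [0,0,-35,0,0,0],
  [-15,10,-65,0,0,0],
  [-45,35,-80,0,0,0],
  [-80,65,-85,0,0,0],
  [-115,95,-85,0,0,0],
  [-150,125,-85,0,0,0],
  [-175,150,-85,0,0,0],
  [-185,160,-85,0,0,0],
])

```text
clock: 30.7
position: [0.4489, -0.1603, 0.2811]
ee_rot: [0.001, 0.994, 0.111, -0.0]
contact_force: [1.0, 0.6, 0.6]
width: 0.0854
```

Request:
servo_tool([
  [-20,25,0,0,0,0],
  [-35,60,0,0,0,0],
  [-50,95,0,0,0,0],
  [-55,120,0,0,0,0],
  [-55,130,0,0,0,0],
  [-55,130,0,0,0,0],
])

```text
clock: 31.3
position: [0.4268, -0.2976, 0.2805]
ee_rot: [-0.0, 0.994, 0.112, 0.0]
contact_force: [-0.2, 0.7, 0.5]
width: 0.0856
```

Run:
```python
from h import *
C=shoot("8")
for k,c in (("round",(.423,.117)),("oval",(.6345,.205)),("square",(.5957,.039))):
    for n in C:
        W=C[n].reshape(-1,3);W=W[(np.hypot(W[:,0]-c[0],W[:,1]-c[1])<.07)&(abs(W[:,2]-.105)<.008)]
        s=np.linalg.lstsq(np.c_[W[:,:2],np.ones(len(W))],W[:,2],rcond=None)[0]
        r=cv2.minAreaRect((W[:,:2]*1000).astype(np.float32))
        print(k,n,np.median(W[:,2]).round(4),len(W),np.round(r[0],1),np.round(r[1],1),round(r[2],1),'tilt',np.degrees(s[:2]).round(2))
for k,c,ys in (("oval",(.634,.205),[.3]),("square",(.596,.039),[.22]),("round",(.423,.117),[0])): print(k,fit(k,list(C.values()),c,ys)[:2])
print(tool()[0],telemetry.get_state()["clock"])
```

```text
round top 0.1045 1230 [422.8 116.5] [96.1 95.4] 48.1 tilt [0.13 0.07]
round scene 0.1058 919 [422.6 117.1] [95.5 95.8] 28.4 tilt [ 0.53 -0.53]
oval top 0.1046 834 [634.4 206.5] [118.3  60.1] 18.8 tilt [0.09 0.43]
oval scene 0.1057 650 [633.1 205.3] [118.9  60.9] 15.7 tilt [ 0.65 -1.56]
square top 0.1044 814 [595.6  39.8] [77.5 78.1] 12.9 tilt [0.05 0.3 ]
square scene 0.1058 499 [595.2  39.5] [77.9 79.1] 11.8 tilt [ 0.56 -0.89]
oval (array([0.6351, 0.2047, 0.3076]), np.float64(17.6))
square (array([0.5971, 0.0377, 0.223 ]), np.float64(12.8))
round (array([ 4.235000e-01,  1.161000e-01, -1.185669e+02]), np.float64(-6793.4))
[ 0.42645261 -0.29580104  0.28064491] 31.4
```

View pics/top8.png

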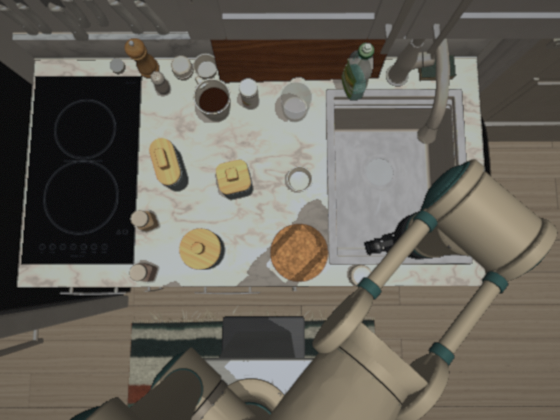

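View pics/scene8.png

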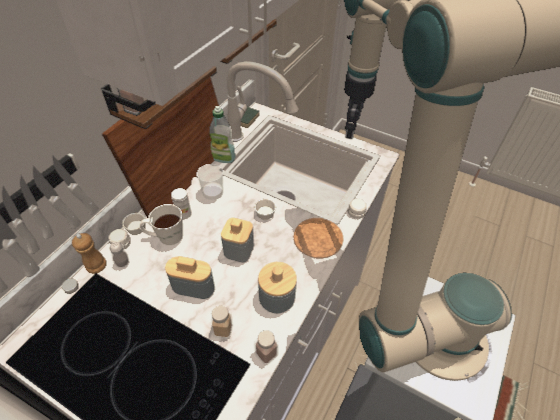

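All three lids are home: round at (200,249), oval at (165,163) and square at (233,178) in the top view. The canisters are where they started, and the arm is clear. Handing in.

```bash
python3 -c "
from rig import sign_off
print(sign_off())"
```

```text
the job is handed in; nothing more can be done
None
```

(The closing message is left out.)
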